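# Make the tray up to four walnut feet and put its cover on

## Task

Some walnut feet are already in the three-sided tray: slide in more from the bench through its open side until it holds exactly four, wholly inside, and leave the spare ones wholly outside; the feet are freshly oiled, so do not pick them up. Then take the plywood cover by its handle, lower it gently (do not drop it) over the tray's two pins until it lies flush on the walls, and let go. Leave the steel flange, the calliper and the jar where they are.

Things in the scene. Friction and masses are not known exactly. Their poses are not given: they have to be found in the camera images.
- tray: Three-sided stacking tray of mid-brown wood, fixed to the bench: footprint 236 mm (its x) by 158 mm (its y), walls 28 mm thick and 26 mm high along both ends (-x, +x) and the back (+y); no floor, the bench is its floor; the whole -y side is open. The pocket inside runs from x -90 to +90 mm and from y -79 mm (the open mouth) to +51 mm. Origin: centre of the footprint at bench level. Its z is up.
- pin_a (a point): Tip of the steel locating pin on the tray's -x wall, at tray (-104, 0, 50) mm: pin 10 mm across, 24 mm tall above the wall, upper 9 mm tapered to 4 mm.
- pin_b (a point): Tip of the same kind of pin on the tray's +x wall, at tray (104, 0, 50) mm.
- cover: Loose plywood cover plate, 236 (x) by 158 (y) by 9 mm thick, about 0.25 kg, lying flat on the bench beyond the tray's closed back; two through holes of 14 mm at (-104, 0) and (104, 0) mm; on top at its centre a blue batten handle 90 mm along x, 24 mm wide, standing 34 mm above the plate (9 to 43 mm above the origin). Origin: centre of the underside. It fits either way round.
- foot1: Loose turned walnut furniture foot, one of six alike: dark brown disc 46 mm across, 18 mm thick, about 20 g, with a 12 mm brass dot in its top; lies flat. Some start in the tray, the others on the thin cardboard sheet at the tray's open side. Origin: centre of its underside.
- foot2: Another of the six walnut feet, same as foot1.
- foot3: Another of the six walnut feet, same as foot1.
- foot4: Another of the six walnut feet, same as foot1.
- foot5: Another of the six walnut feet, same as foot1.
- foot6: Another of the six walnut feet, same as foot1.
- flange: Bystander: steel flange ring, 60 mm across, 24 mm hole, 8 mm thick, on the bench. Not a foot. Origin: centre of its underside.
- calliper: Bystander: steel calliper lying along its y, 190 mm long, jaws reaching 45 mm to -x, up to 10 mm high, on the far side of the tray. Origin: middle of its beam, bench level.
- jar: Bystander: amber glass jar with black cap, 60 mm across, 85 mm tall, upright. Origin: centre of its underside. (Flat white paper dots and the thin cardboard sheet are printed-flat markings: nothing to do with them.)
There are look-alikes about, which are no part of the job. What is shaped like the foot1 but green is not meant. Leave any purple look-alike of the foot4 alone.

How it is judged:
On the way, in this order (a step that is already met when the one before it is completed fails the run):
1. exactly four feet lie flat inside the tray, the other two outside it (((y of foot1 in the frame of tray above -0.058 m and horizontal distance between foot1 and tray below 0.095 m) or y of foot1 in the frame of tray below -0.098 m or y of foot1 in the frame of tray above 0.098 m or x of foot1 in the frame of tray below -0.138 m or x of foot1 in the frame of tray above 0.138 m) and ((y of foot2 in the frame of tray above -0.058 m and horizontal distance between foot2 and tray below 0.095 m) or y of foot2 in the frame of tray below -0.098 m or y of foot2 in the frame of tray above 0.098 m or x of foot2 in the frame of tray below -0.138 m or x of foot2 in the frame of tray above 0.138 m) and ((y of foot3 in the frame of tray above -0.058 m and horizontal distance between foot3 and tray below 0.095 m) or y of foot3 in the frame of tray below -0.098 m or y of foot3 in the frame of tray above 0.098 m or x of foot3 in the frame of tray below -0.138 m or x of foot3 in the frame of tray above 0.138 m) and ((y of foot4 in the frame of tray above -0.058 m and horizontal distance between foot4 and tray below 0.095 m) or y of foot4 in the frame of tray below -0.098 m or y of foot4 in the frame of tray above 0.098 m or x of foot4 in the frame of tray below -0.138 m or x of foot4 in the frame of tray above 0.138 m) and ((y of foot5 in the frame of tray above -0.058 m and horizontal distance between foot5 and tray below 0.095 m) or y of foot5 in the frame of tray below -0.098 m or y of foot5 in the frame of tray above 0.098 m or x of foot5 in the frame of tray below -0.138 m or x of foot5 in the frame of tray above 0.138 m) and ((y of foot6 in the frame of tray above -0.058 m and horizontal distance between foot6 and tray below 0.095 m) or y of foot6 in the frame of tray below -0.098 m or y of foot6 in the frame of tray above 0.098 m or x of foot6 in the frame of tray below -0.138 m or x of foot6 in the frame of tray above 0.138 m) and ((horizontal distance between each of foot1, foot2, foot3, foot4 and tray below 0.095 m and horizontal distance between each of foot5, foot6 and tray above 0.095 m) or (horizontal distance between each of foot1, foot2, foot3, foot5 and tray below 0.095 m and horizontal distance between each of foot4, foot6 and tray above 0.095 m) or (horizontal distance between each of foot1, foot2, foot3, foot6 and tray below 0.095 m and horizontal distance between each of foot4, foot5 and tray above 0.095 m) or (horizontal distance between each of foot1, foot2, foot4, foot5 and tray below 0.095 m and horizontal distance between each of foot3, foot6 and tray above 0.095 m) or (horizontal distance between each of foot1, foot2, foot4, foot6 and tray below 0.095 m and horizontal distance between each of foot3, foot5 and tray above 0.095 m) or (horizontal distance between each of foot1, foot2, foot5, foot6 and tray below 0.095 m and horizontal distance between each of foot3, foot4 and tray above 0.095 m) or (horizontal distance between each of foot1, foot3, foot4, foot5 and tray below 0.095 m and horizontal distance between each of foot2, foot6 and tray above 0.095 m) or (horizontal distance between each of foot1, foot3, foot4, foot6 and tray below 0.095 m and horizontal distance between each of foot2, foot5 and tray above 0.095 m) or (horizontal distance between each of foot1, foot3, foot5, foot6 and tray below 0.095 m and horizontal distance between each of foot2, foot4 and tray above 0.095 m) or (horizontal distance between each of foot1, foot4, foot5, foot6 and tray below 0.095 m and horizontal distance between each of foot2, foot3 and tray above 0.095 m) or (horizontal distance between each of foot1, foot6 and tray above 0.095 m and horizontal distance between each of foot2, foot3, foot4, foot5 and tray below 0.095 m) or (horizontal distance between each of foot1, foot5 and tray above 0.095 m and horizontal distance between each of foot2, foot3, foot4, foot6 and tray below 0.095 m) or (horizontal distance between each of foot1, foot4 and tray above 0.095 m and horizontal distance between each of foot2, foot3, foot5, foot6 and tray below 0.095 m) or (horizontal distance between each of foot1, foot3 and tray above 0.095 m and horizontal distance between each of foot2, foot4, foot5, foot6 and tray below 0.095 m) or (horizontal distance between each of foot1, foot2 and tray above 0.095 m and horizontal distance between each of foot3, foot4, foot5, foot6 and tray below 0.095 m)) and height (world z) of each of foot1, foot2, foot3, foot4, foot5, foot6 below 0.005 m and angle between each of foot1, foot2, foot3, foot4, foot5, foot6's own z axis and vertical below 0.1 rad), for 0.2 s.
2. the cover lies flush on the tray walls over both pins (z of cover in the frame of tray between 0.023 and 0.028 m and horizontal distance between cover and tray below 0.005 m and angle between cover's own z axis and vertical below 0.02 rad and angle between the x axis of cover and the x axis of tray, either way round below 0.05 rad), for 0.2 s.
At the end, for the whole second after the job is handed in: Four feet flat inside the tray (at most 2 mm out of the mouth), the other two flat and outside it (within 4 mm); cover on the walls over both pins, underside -3 to +2 mm from the wall tops, tilt under 0.02 rad, centred within 5 mm, aligned within 0.05 rad either way round; all at rest (all of step 1 and all of step 2 and linear speed of each of cover, foot1, foot2, foot3, foot4, foot5, foot6 below 0.01 m/s); the robot touches nothing.
It fails at once if a foot is picked up: its underside centre rises more than 30 mm above the bench (height (world z) of any of foot1, foot2, foot3, foot4, foot5, foot6 above 0.03 m).
It fails at once if the cover is dropped or slammed on the tray: faster than 0.35 m/s within 30 mm above the walls ((horizontal distance between cover and tray below 0.03 m and z of cover in the frame of tray below 0.056 m) and linear speed of cover above 0.35 m/s).
It fails at once if a bystander (flange, calliper, jar) is moved more than 20 mm or tipped over (distance of any of flange, calliper, jar from where it was at the start of the episode above 0.02 m or angle between jar's own z axis and vertical above 0.3 rad).
It also fails if it takes over 69 s, if anything falls off the work surface, if the arm or the gripper's body presses on something with over 40 N, if the wrist force passes 120 N, or if a joint passes its speed limit or range.

## Robot

A 7-joint arm with a two-finger parallel gripper is mounted at the origin on the work surface. World frame = base frame: x ahead of the robot, y to its left, z up, the work surface at z = 0. Lengths are in m, angles in rad, forces in N, time in s.
With the tool pointing down it reaches from about 0.425 to 0.825 m from the base axis. Payload 3.6 kg.
Tool frame: the origin (TCP) lies where the fingers leave the gripper's body, on its centre line; the fingertips stand 73 mm ahead of it and the grasp point (between the pads) lies 54 mm ahead of it; z points along the fingers, y is the line along which they close (so a half turn about z gives the same grasp; the last joint's range is limited). The gripper opens to 85 mm and grips with 20 to 120 N. Pads are 22 mm wide; open, the fingers measure 114 mm over their backs; the gripper's body (76 mm by 85 mm) begins 54 mm behind the grasp point. The pads swing forward as they close: fully open they stand 13 mm farther back than shut.
Start: joints at [-1.27, 0.615, -0.013, 1.423, 0.008, 1.103, -0.04], TCP at [0.209, 0.615, 0.304] pointing down, gripper open.
Joint ranges: [-3.12, 3.12], [-0.3, 2.06], [-1.34, 1.32], [0.26, 2.42], [-1.36, 4.5], [0.01, 1.98], [-2.84, 2.84]. Speed limits (rad/s): [2.79, 2.79, 3.14, 3.14, 3.14, 3.14, 3.14].

## Interface

Orientations are given as a unit quaternion [x, y, z, w].
In Python, from station import arm, snapshot, camera_info, ticket gives the robot as it stands. Calls block until the motion is done:
- arm.movep(position, orientation): joint-space move of the TCP to a pose.
- arm.line_to(position, velocity=0.15, ori=None): straight line of the TCP; ori=None keeps the orientation; velocity is the mean speed in m/s.
- arm.move_j(angles): joint-space move.
- arm.move_gripper(opening, effort=None): opening from 0.0 (shut) to 1.0 (fully open); effort is the grip in N (None keeps the last); returns when the fingers have stopped.
- arm.pause(seconds).
- arm.ik(position, orientation): joint angles nearest the present ones, or None.
- snapshot(name): name is "side" or "top"; returns the picture (480x640x3 uint8, blue, green, red); there is no depth.
- camera_info(name): a dict with "fx", "fy", "cx", "cy" (pixels), "dist_coeffs" ([k1, k2, p1, p2, k3] as OpenCV has them; the pictures are not rectified), "R" (3x3) and "t" (3): a world point X has camera coordinates R X + t. Camera axes: x right, y down, z forward; pixel columns grow to the right and rows downward; lengths in m; the calibration is good to about 2 mm. A picture is of the moment at which its call begins. camera_info takes no time and is no camera call.
A pose or a line that the arm cannot do raises arm.MotionError and nothing moves.
- ticket.finish_job(): hands the job in; it is judged then, once.
Readings, each from a call of its own:
- arm.read_time(): time.
- arm.read_joint_positions(): joint angles.
- arm.read_dq(): joint speeds.
- arm.read_effort(): joint torques, N m.
- arm.read_tool_pos(): TCP position.
- arm.read_eef_rot(): TCP orientation.
- arm.read_ft_force(): force on the tool from outside, world axes, zero at the start.
- arm.read_wrist_torque(): the same for the moment, N m.
- arm.read_opening(): opening from 0.0 (shut) to 1.0 (fully open).
- arm.read_finger_force(): force on a finger pad.
Only numpy, scipy, OpenCV 4.12 (cv2) and the standard library are available. Lean on these libraries where they do the work, as an engineer would, in place of code of your own. Each camera call takes 0.05 s, during which the arm holds its last target. There are 200 camera calls.

## Working session

There is one attempt and no reset: what is moved stays moved. The work goes in short steps, each a Python script; the robot and the scene stay as the last script left them, time stands still between calls to the robot, and variables do not carry over. Pictures are saved under pics/ and viewed, at most 10 in all, crops included, and the job is handed in when it is done.

```bash
mkdir -p pics; ls
python3 - <<'E'
from station import arm,snapshot,camera_info
import cv2
for n in("top","side"):
    cv2.imwrite(f"pics/{n}0.png",snapshot(n)); print(n,camera_info(n))
print(arm.read_time(),arm.read_tool_pos(),arm.read_eef_rot())
E
```

```text
pics
top {'fx': 598.2514037628673, 'fy': 598.2514037628673, 'cx': 326.0021213102532, 'cy': 235.864142832852, 'dist_coeffs': array([0.06441999, 0.        , 0.        , 0.        , 0.        ]), 'R': array([[ 0.01565793, -0.99976933,  0.01470088],
       [-0.99588293, -0.0169066 , -0.08905815],
       [ 0.08928615, -0.01324589, -0.99591793]]), 't': array([0.03049471, 0.59977146, 1.10893832])}
side {'fx': 566.2491393352674, 'fy': 566.2491393352674, 'cx': 316.3457177478021, 'cy': 242.0381749804736, 'dist_coeffs': array([-0.05796442,  0.        ,  0.        ,  0.        ,  0.        ]), 'R': array([[-0.93269981, -0.36029963, -0.01597647],
       [-0.27391729,  0.73650874, -0.61848541],
       [ 0.23460687, -0.57248499, -0.78563386]]), 't': array([0.58269896, 0.15845218, 1.0407176 ])}
0.1 [0.20906299 0.61489606 0.3028362 ] [ 1.63117602e-01  9.86605924e-01 -1.16602852e-03 -1.98041601e-04]
```

View pics/top0.png

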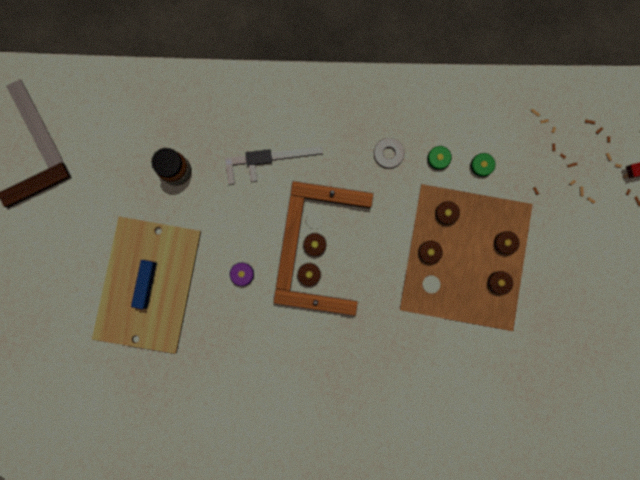

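View pics/side0.png

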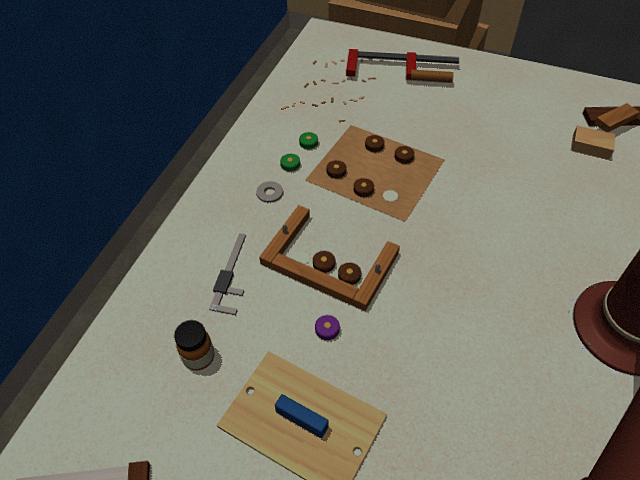

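Top view: the tray is open to the right, with pins near (332,193) and (316,302). Feet inside it are at (315,244) and (309,275). Four feet on the card are at (448,213), (430,252), (508,243) and (501,283). The cover has its handle at (144,285) and holes at (158,230) and (136,339). The side view agrees.

```bash
cat > h.py <<'E'
import numpy as np,cv2
from station import arm,snapshot,camera_info,ticket
from scipy.spatial.transform import Rotation as Ro
def world(cam,px,z):
    c=camera_info(cam);K=np.array([[c['fx'],0,c['cx']],[0,c['fy'],c['cy']],[0,0,1]])
    u=cv2.undistortPoints(np.array([[px]],float),K,c['dist_coeffs'])[0,0]
    R=c['R'];o=-R.T@c['t'];d=R.T@np.array([*u,1]);return (o+d*(z-o[2])/d[2])[:2]
def pix(cam,X):
    c=camera_info(cam);K=np.array([[c['fx'],0,c['cx']],[0,c['fy'],c['cy']],[0,0,1]])
    return cv2.projectPoints(np.array(X,float).reshape(-1,3),cv2.Rodrigues(c['R'])[0],c['t'],K,c['dist_coeffs'])[0][:,0]
def tri(a,b):  # triangulate top px a, side px b
    A=[];B=[]
    for cam,px in(("top",a),("side",b)):
        c=camera_info(cam);o=-c['R'].T@c['t'];p=np.array([*world(cam,px,0),0]);d=(p-o)/np.linalg.norm(p-o)
        P=np.eye(3)-np.outer(d,d);A.append(P);B.append(P@o)
    return np.linalg.solve(sum(A),sum(B))
def quat(yaw): # tool down, closing axis (tool y) at world angle yaw
    y=np.array([np.cos(yaw),np.sin(yaw),0]);z=np.array([0,0,-1.]);x=np.cross(y,z)
    return Ro.from_matrix(np.stack([x,y,z],1)).as_quat()
def dots(cam,img,lo=12,area=3):
    hsv=cv2.cvtColor(img,cv2.COLOR_BGR2HSV)
    return hsv
E
python3 - <<'E'
from h import *
t=cv2.imread('pics/top0.png');s=cv2.imread('pics/side0.png')
def crop(i,x,y,w,h,k): return cv2.resize(i[y:y+h,x:x+w],None,fx=k,fy=k,interpolation=cv2.INTER_CUBIC)
a=crop(t,265,170,120,150,4); b=crop(t,85,210,125,150,4)[:, :320]
b=cv2.resize(t[210:360,85:205],None,fx=2.6,fy=4,interpolation=cv2.INTER_CUBIC)
cv2.imwrite('pics/c1.png',np.clip(np.hstack([a,b[:,:312]])*1.5,0,255))
for n,p,z in[("f_in1",(315,244),.018),("f_in2",(309,275),.018),("f1",(448,213),.018),("f2",(430,252),.018),("f3",(508,243),.018),("f4",(501,283),.018),("handle",(144,285),.043),("hA",(158,230),.009),("hB",(136,339),.009),("pinA",(332,193),.05),("pinB",(316,302),.05),("flange",(389,153),.008),("g1",(440,157),.018),("purple",(241,274),.018),("jar",(167,161),.085)]:
    w=world("top",p,z);print(n,w.round(4),np.hypot(*w).round(3))
# blue handle mask
for n,i in(("top",t),("side",s)):
    h=cv2.cvtColor(i,cv2.COLOR_BGR2HSV);m=cv2.inRange(h,(100,140,40),(125,255,255))
    if n=="side": m[:,:200]=0
    k,l,st,c=cv2.connectedComponentsWithStats(m)
    print(n,[(st[j].tolist(),c[j].round(1).tolist()) for j in range(1,k) if st[j,4]>30])
E
```

```text
f_in1 [0.584  0.0609] 0.587
f_in2 [0.5248 0.0713] 0.53
f1 [ 0.648  -0.1933] 0.676
f2 [ 0.5724 -0.1588] 0.594
f3 [ 0.5922 -0.3072] 0.667
f4 [ 0.5159 -0.293 ] 0.593
handle [0.5014 0.3734] 0.625
hA [0.6066 0.3614] 0.706
hB [0.4007 0.3931] 0.561
pinA [0.6778 0.0306] 0.678
pinB [0.4747 0.0571] 0.478
flange [ 0.7654 -0.0804] 0.77
g1 [ 0.7568 -0.1779] 0.777
purple [0.5247 0.2001] 0.562
jar [0.7246 0.3299] 0.796
top [([132, 261, 21, 47, 540], [142.1, 284.2])]
side [([200, 0, 87, 122, 5539], [231.2, 40.7]), ([275, 395, 53, 38, 760], [301.2, 413.1])][ WARN:0@0.279] global loadsave.cpp:1063 imwrite_ Unsupported depth image for selected encoder is fallbacked to CV_8U.
```

View pics/c1.png

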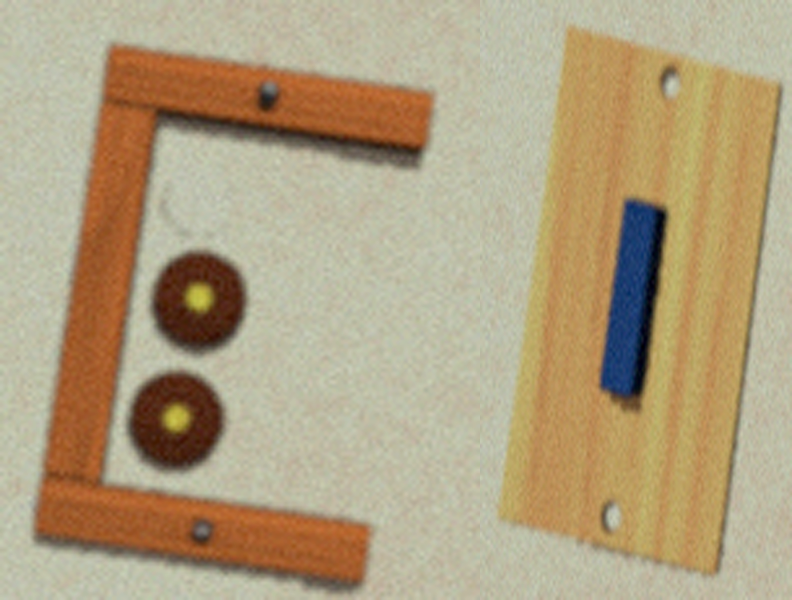

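```bash
cat >> h.py <<'E'
def best_q(p,yaw):
    q0=np.array(arm.read_joint_positions());c=[]
    for k in(0,np.pi):
        q=arm.ik(p,quat(yaw+k))
        if q is not None:c.append((np.abs(np.array(q)-q0).max(),k))
    return quat(yaw+min(c)[1])
TC=np.array([.5763,.0438]);TH=np.arctan2(.0306-.0571,.6778-.4747)
def T(x,y): c,s=np.cos(TH),np.sin(TH); return TC+np.array([c*x-s*y,s*x+c*y])
def push(a,b,z=.078,behind=.062,v=.1,back=.03,lift=True):
    a,b=np.array(a),np.array(b);d=(b-a)/np.linalg.norm(b-a);s=a-d*behind;e=b-d*.031
    q=best_q([*s,z+.06],np.arctan2(d[1],d[0])+np.pi/2)
    arm.movep([*s,z+.06],q);arm.line_to([*s,z],.15);print('down',arm.read_ft_force(),arm.read_time())
    arm.line_to([*e,z],v);print('end',arm.read_ft_force(),arm.read_time())
    r=e-d*back;arm.line_to([*r,z],.15)
    if lift: arm.line_to([*r,z+.06],.2)
E
python3 - <<'E'
from h import *
arm.move_gripper(.28);print(arm.read_opening())
push([.5724,-.1588],T(-.025,-.03))
push([.648,-.1933],T(.055,-.14))
cv2.imwrite('pics/top1.png',snapshot('top'));print(arm.read_time(),arm.read_tool_pos())
E
```

```text
0.2820703414900037
down [-0.10791439 -0.50160192  0.44103007] 4.5167
end [-0.12564091  0.05106129 -0.13360781] 6.7583
down [0.10641249 0.00092963 0.77143716] 9.05
end [ 0.27938895  0.36007942 -0.15769147] 10.4833
11.3333 [ 0.63420098 -0.1576964   0.13760599]
```

View pics/top1.png

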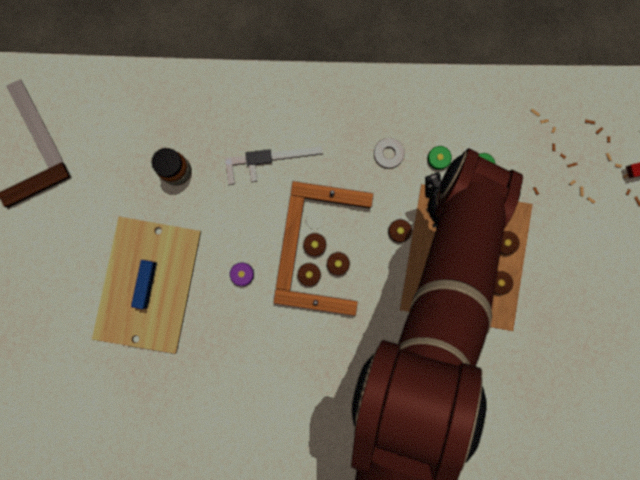

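The second foot is now inside at (338,264). The first waits in front of the mouth at (400,231), so I'll push it straight in.

Run:
```python
from h import *
a=world("top",(400,231),.018);print(a,T(.055,-.14))
push(a,T(.056,-.002))
# park so the top view of the tray and cover is free, above the cover
arm.move_gripper(.9)
arm.movep([.5,-.2,.25],best_q([.5,-.2,.25],TH+np.pi/2))
cv2.imwrite('pics/top2.png',snapshot('top'));cv2.imwrite('pics/side2.png',snapshot('side'))
t=cv2.imread('pics/top2.png');s=cv2.imread('pics/side2.png')
a=cv2.resize(t[170:320,265:385],None,fx=4,fy=4,interpolation=cv2.INTER_CUBIC)
b=cv2.resize(s[195:315,255:405],None,fx=2,fy=5,interpolation=cv2.INTER_CUBIC)
cv2.imwrite('pics/c2.png',np.clip(np.hstack([a,b])*1.4,0,255).astype(np.uint8));print(arm.read_time())
```

```text
[ 0.61171786 -0.10141523] [ 0.61272439 -0.10213925]
down [ 1.42822857 -0.11952259 -0.06629097] 12.325
end [ 0.22410411 -0.63598651  0.31375745] 14.1583
16.5667
```

View pics/c2.png

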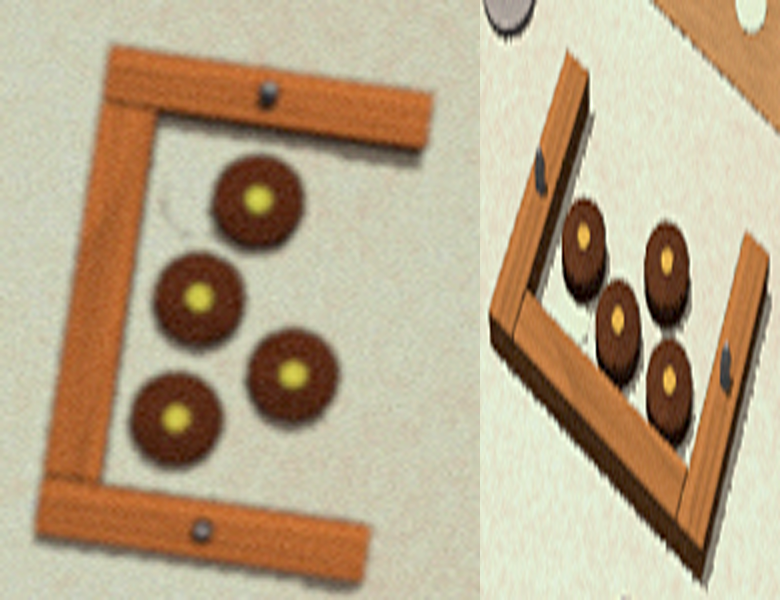

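```bash
cat > fit.py <<'E'
from h import *
from scipy.optimize import minimize
def box(x0,x1,y0,y1,z0,z1): return np.array([[x,y,z] for x in(x0,x1) for y in(y0,y1) for z in(z0,z1)])
TRAY=[box(-.118,-.09,-.079,.079,0,.026),box(.09,.118,-.079,.079,0,.026),box(-.118,.118,.051,.079,0,.026)]
COVER=[box(-.118,.118,-.079,.079,0,.009),box(-.045,.045,-.012,.012,.009,.043)]
def render(cam,boxes,p,k=4):
    c,s=np.cos(p[2]),np.sin(p[2]);R=np.array([[c,-s,0],[s,c,0],[0,0,1]]);m=np.zeros((480*k,640*k),np.uint8)
    for b in boxes:
        u=(pix(cam,b@R.T+[p[0],p[1],0])+.5)*k-.5
        cv2.fillConvexPoly(m,cv2.convexHull(np.round(u*16).astype(np.int32)),255,cv2.LINE_AA,4)
    return cv2.resize(m,(640,480),interpolation=cv2.INTER_AREA)/255.
def mask(img,kind):
    h=cv2.cvtColor(cv2.GaussianBlur(img,(3,3),0),cv2.COLOR_BGR2HSV);H,S,V=cv2.split(h)
    if kind=='tray': m=(H<16)&(S>140)&(V>30)
    else: m=((H>10)&(H<30)&(S>75))|((H>95)&(H<130)&(S>120))
    return m.astype(float)
def fit(boxes,kind,p0,imgs,cams):
    tot=[]
    for cam in cams:
        roi=cv2.dilate((render(cam,boxes,p0)>0).astype(np.uint8),np.ones((15,15)))
        if kind=='tray': # ignore interior with feet
            c,s=np.cos(p0[2]),np.sin(p0[2]);inn=render(cam,[box(-.08,.08,-.1,.046,.0,.012)],p0)
            roi[inn>0]=0
        mk=mask(imgs[cam],kind)*roi;g=lambda x:cv2.GaussianBlur(x,(0,0),1.5)
        f=lambda q:np.sum((g(render(cam,boxes,q)*roi)-g(mk))**2)
        F=lambda d:f(p0+np.array(d)*[.001,.001,.005])
        r=minimize(F,[0,0,0],method='Nelder-Mead',options=dict(initial_simplex=[[0,0,0],[3,0,0],[0,3,0],[0,0,3]],xatol=.02,fatol=.01))
        p=p0+r.x*[.001,.001,.005];rr=render(cam,boxes,p)*roi>.5;mm=mk>.5
        print(kind,cam,p.round(4),'IoU',(rr&mm).sum()/(rr|mm).sum());tot.append(p)
    return np.array(tot)
E
python3 - <<'E'
from fit import *
t2={c:cv2.imread(f'pics/{c}2.png') for c in('top','side')};t0={c:cv2.imread(f'pics/{c}0.png') for c in('top','side')}
fit(TRAY,'tray',np.array([*TC,TH]),t0,['top','side'])
fit(COVER,'cover',np.array([.503,.376,TH]),t0,['top','side'])
E
```

```text
tray top [ 0.5774  0.0448 -0.1319] IoU 0.8377403846153846
tray side [ 0.5797  0.0428 -0.1255] IoU 0.8638110928061504
cover top [ 0.5033  0.3786 -0.1616] IoU 0.9650840569000554
cover side [ 0.504   0.3797 -0.1622] IoU 0.9702127659574468
```

Run:
```python
from h import *
a=tri((332.3,192.7),(285.5,225.2));b=tri((315.3,302.2),(376.7,264.7));print(a,b,(a+b)/2,np.linalg.norm(a-b),np.arctan2(*(a-b)[[1,0]]))
for p in([.5774,.0448,-.1319],[.5797,.0428,-.1255],[.578,.0443,-.13]):
    c,s=np.cos(p[2]),np.sin(p[2])
    for cam in("top","side"):
        print(cam,pix(cam,[[p[0]+k*.104*c,p[1]+k*.104*s,z] for k in(1,-1) for z in(.026,.05)]).round(1).tolist())
# hole darkness / light centroid in cover
p=[.5036,.379,-.162];c,s=np.cos(p[2]),np.sin(p[2])
print(pix("top",[[p[0]+k*.104*c,p[1]+k*.104*s,.009] for k in(1,-1)]).round(1).tolist())
i=cv2.imread('pics/top0.png');h=cv2.cvtColor(i,cv2.COLOR_BGR2HSV)
for x,y in((158,230),(136,339)):
    w=(90-h[y-6:y+7,x-6:x+7,1].astype(float)).clip(0);Y,X=np.mgrid[y-6:y+7,x-6:x+7];print((X*w).sum()/w.sum(),(Y*w).sum()/w.sum(),w.max())
g=i.astype(float).sum(2)*1
for x,y in((332,193),(316,302)):
    hs=h[y-6:y+7,x-6:x+7,1].astype(float);w=(130-hs).clip(0);Y,X=np.mgrid[y-6:y+7,x-6:x+7];print('pin',(X*w).sum()/w.sum(),(Y*w).sum()/w.sum())
```

```text
[0.67911932 0.03004737 0.04629508] [0.47573352 0.058723   0.04506428] [0.57742642 0.04438519 0.04567968] 0.2054010419988628 -0.14006807562247434
top [[331.5, 193.6], [331.8, 191.5], [315.3, 301.9], [315.2, 302.2]]
side [[285.3, 231.8], [284.6, 224.2], [377.6, 270.6], [378.4, 263.4]]
top [[332.2, 192.4], [332.5, 190.3], [316.7, 300.8], [316.7, 301.0]]
side [[284.5, 231.0], [283.8, 223.4], [376.9, 269.3], [377.7, 262.0]]
top [[331.6, 193.3], [331.9, 191.2], [315.6, 301.6], [315.6, 301.9]]
side [[285.1, 231.6], [284.4, 224.0], [377.4, 270.3], [378.3, 263.0]]
[[157.5, 230.2], [134.6, 338.8]]
158.12435897435898 230.64743589743588 65.0
135.5162578436965 338.6383342840844 75.0
pin 332.4088888888889 191.7104761904762
pin 315.07323688969257 302.2106690777577
```

Run:
```python
from h import *
c=[.5036,.3777];yaw=-.16;q=best_q([*c,.2],yaw+np.pi/2)
arm.movep([*c,.2],q);arm.line_to([*c,.088],.15);print(arm.read_ft_force())
arm.move_gripper(0.,60);print(arm.read_opening(),arm.read_finger_force(),arm.read_tool_pos(),arm.read_ft_force())
arm.line_to([*c,.19],.12);arm.pause(.3);print('lift',arm.read_ft_force(),arm.read_opening(),arm.read_time())
t=[.5775,.0445];d=-.132-yaw
q2=(Ro.from_euler('z',d)*Ro.from_quat(q)).as_quat()
arm.line_to([*t,.19],.15,ori=q2);arm.line_to([*t,.148],.1);arm.pause(.2)
print(arm.read_tool_pos(),arm.read_ft_force(),arm.read_wrist_torque(),arm.read_time())
a=snapshot('top');b=snapshot('side');cv2.imwrite('pics/top3.png',a);cv2.imwrite('pics/side3.png',b)
A=cv2.resize(a[165:325,255:375],None,fx=3.3,fy=3.3);B=cv2.resize(b[185:317,250:415],None,fx=2.4,fy=4)
cv2.imwrite('pics/c3.png',np.clip(np.hstack([A,B[:528]])*1.4,0,255).astype(np.uint8))
```

```text
[ 0.15241369 -0.22939651  0.19811406]
0.270841413734021 61.09432339668274 [0.50384752 0.37794513 0.08868106] [-0.92654327 -0.54496435  3.77146152]
lift [ 0.38379248 -0.50068167 -2.61075934] 0.26871845817661 21.375
[0.57791967 0.04433841 0.14871751] [ 0.60819148  0.26725222 -3.00167434] [ 0.0285389  -0.00594306  0.01941154] 24.5667
```

View pics/c3.png

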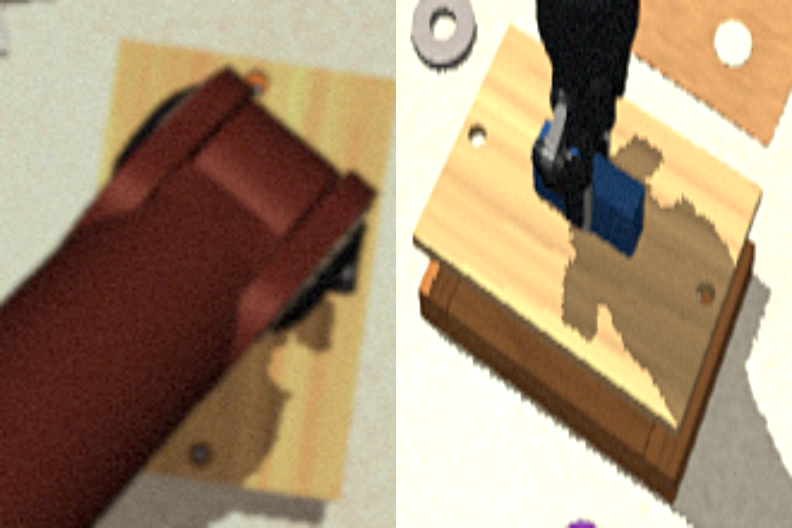

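Run:
```python
from h import *
z=.0697
a=world('side',(283.75,218.25),z);b=world('side',(378.75,258.25),z);print('side holes',a,b,(a+b)/2,np.linalg.norm(a-b),np.arctan2(*(a-b)[::-1]))
print('top hole',world('top',(315.6,302.9),z))
print('pin tips side',world('side',(285.5,225.2),.05),world('side',(376.7,264.7),.05),'top',world('top',(332.4,191.7),.048),world('top',(315.07,302.2),.048))
```

```text
side holes [0.68068743 0.03223399] [0.47433016 0.06112451] [0.57750879 0.04667925] 0.2083698317482691 -0.13909834217193712
top hole [0.4735044 0.0577278]
pin tips side [0.67788759 0.03285881] [0.47647898 0.06264326] top [0.68055548 0.02987394] [0.474284   0.05877405]
```

Run:
```python
from h import *
p=np.array(arm.read_tool_pos());x,y=.5778,.0453
arm.line_to([x,y,.144],.05);f0=arm.read_ft_force();off=0
z=.144
while z>.1135:
    z-=.002
    arm.line_to([x,y,z],.03);f=arm.read_ft_force()-f0
    print(round(z,4),np.round(f,1),np.round(arm.read_wrist_torque(),2),np.round(arm.read_tool_pos(),4))
    if f[2]>8: break
print(arm.read_time())
```

```text
0.142 [-0.4 -0.1 -1.3] [-0.03  0.01 -0.01] [0.5777 0.0453 0.1418]
0.14 [ 0.1 -0.1 -0.1] [-0.    0.03  0.02] [0.5777 0.0453 0.1398]
0.138 [-0.5  0.5  0.7] [-0.04 -0.01  0.01] [0.5777 0.0453 0.1378]
0.136 [0.5 0.4 0.7] [ 0.04 -0.06  0.  ] [0.5777 0.0453 0.1358]
0.134 [-0.6  0.2  0.2] [-0.01 -0.   -0.02] [0.5777 0.0453 0.1338]
0.132 [-0.3 -0.   0.8] [ 0.03  0.08 -0.02] [0.5777 0.0453 0.1318]
0.13 [-1.2  0.1 -0.1] [-0.02 -0.03  0.03] [0.5777 0.0454 0.1298]
0.128 [-0.4  0.6  1. ] [-0.05  0.02 -0.05] [0.5777 0.0453 0.1278]
0.126 [-0.8  0.7  0. ] [ 0.01 -0.01  0.02] [0.5777 0.0453 0.1259]
0.124 [-1.5  1.1  0.3] [ 0.05 -0.03 -0.02] [0.5777 0.0453 0.1238]
0.122 [ 0.2 -0.  -0.1] [ 0.02 -0.02 -0.01] [0.5777 0.0454 0.1218]
0.12 [ 0.   0.8 -0.2] [ 0.02 -0.03 -0.03] [0.5777 0.0454 0.1199]
0.118 [0.1 0.8 0.8] [-0.02  0.07  0.01] [0.5777 0.0453 0.1178]
0.116 [-0.6  0.5  1.5] [-0.03 -0.03 -0.01] [0.5777 0.0453 0.1158]
0.114 [-1.2 -0.6  6.1] [ 0.11  0.21 -0.  ] [0.5781 0.0451 0.1147]
0.112 [-4.7  2.9 17.7] [0.31 1.02 0.03] [0.5781 0.0451 0.1146]
28.9167
```

The cover went over both pins and contacted at the height expected for flush seating. Next I release, retreat and check.

Run:
```python
from fit import *
arm.line_to([.578,.0452,.1143],.03);arm.move_gripper(.75);arm.line_to([.578,.0452,.22],.12)
arm.movep([.5,-.25,.3],best_q([.5,-.25,.3],TH+np.pi/2));arm.pause(.3)
I={}
for c in('top','side'): I[c]=snapshot(c);cv2.imwrite(f'pics/{c}4.png',I[c])
z=.035
A=cv2.resize(I['top'][165:325,255:535],None,fx=1.6,fy=3);B=cv2.resize(I['side'][120:317,250:455],None,fx=1.7,fy=2.43)
cv2.imwrite('pics/c4.png',np.clip(np.hstack([A,B[:480]][:2] if B.shape[0]>=480 else [A,cv2.resize(B,(B.shape[1],480))])*1.4,0,255).astype(np.uint8))
C=[b+[0,0,.026] for b in COVER];fit(C,'cover',np.array([.578,.045,-.135]),I,['top','side'])
print(arm.read_time(),arm.read_ft_force())
```

```text
cover top [ 0.5768  0.0455 -0.1317] IoU 0.9659634317862166
cover side [ 0.5765  0.0544 -0.1336] IoU 0.8984678710267551
32.275 [ 0.58184642 -0.19421085 -0.30013432]
```

View pics/c4.png

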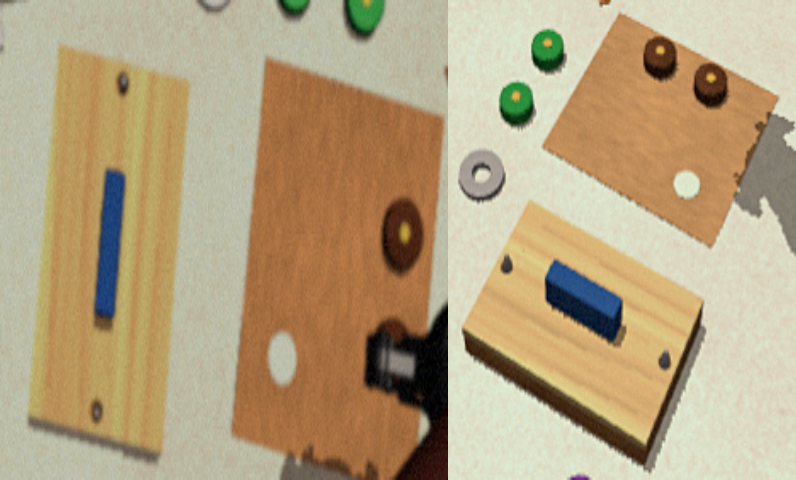

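The cover lies flush with both pins protruding, at crop positions (506,263) and (665,357). The two spare feet are on the card at (660,55) and (710,83), and the flange has not moved.

```bash
python3 -c "
from station import ticket
print(ticket.finish_job())"
```

```text
the job is handed in; nothing more can be done
None
```

Job handed in at about 32 s of the 69 s allowed: four feet are in the tray, two spares are outside, and the cover sits flush over both pins and is released; no verdict came back.

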